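Set the depth dial of a strap splitter by clicks and lock it

TASK

Set the cutting depth of the leather strap splitter: turn its round dial clockwise until it just comes up against its stop, without straining the stop, then back it off anticlockwise by exactly four clicks and let go. Then swing the lock lever away from the dial, fully home, without knocking or shifting the things lying about.

Things in the scene. Friction and masses are not known exactly. Their poses are not given: they have to be found in the camera images.
- splitter: Fixed grey bench machine, base plate 220 x 300 mm. Origin on the table under the machine, x to its rear, y to its left, z up. A flat bridge on top (100 mm in x, from y = -147 to +92 mm, top 140 mm above the table) carries the dial at its left (y = +40 mm) and the lock lever at its right (pivot at y = -100 mm).
- dial: Round black fluted grip of the depth dial, 42 mm diameter, 34 mm high, upright axis. Origin on the axis at its underside, 147 mm above the table; it stands on a 58 mm steel collar whose top is 146 mm above the table. Clockwise from above feeds the blade in towards the stop, anticlockwise backs it off. It starts 2 to 4 clicks away from the stop.
- dial_axis (a point): Centre of the grip's top, fixed to the machine, 181 mm above the table. The grip has 15 to 25 degrees of free play on its screw: after a reversal it turns that far without effort or click (at the start the play stands anywhere). 15 clicks a turn, 24 degrees each; leaving a click takes about 0.25 N m, falling to zero half way, then the screw pulls itself on into the next.
- dial_stop (a point): Centre of the grip's underside: the spring stop inside begins 3 degrees clockwise of click zero, the last rest place; its torque grows by 5 N m per rad, and it is strained when the screw is pushed 10 degrees into it (0.9 N m). 0.4 N m, clearly more than a click, tells that the stop is reached. Let go there, the screw springs back to click zero, from where clicks count.
- blade (a joint): Setting of the splitter's blade, the steel bar under the bridge: its distance back from click zero, in m, driven by the dial's screw: only 0.000126 m per click, negative while pressed on the stop. Far too fine to be measured: count clicks by feel.
- lock (a joint): Angle of the lock lever, rad: 0 unlocked (arm points to the splitter's -x, to its front), 1.2 locked against its stop (arm points nearly to the splitter's -y, away from the dial). Starts between 0 and 0.25. It turns anticlockwise seen from above as it locks, stays where it is left, and needs about 2 N at the post.
- lock_post (a point): Centre of the top of the upright black post on the end of the lock lever: post 14 mm diameter, 36 mm high, its top 185 mm above the table, 60 mm from the pivot. A flat steel arm 13 mm above the bridge's top at its upper side (157 mm above the table) joins it to the pivot.
- lock_pivot (a point): The lever's upright pivot axis, 147 mm above the table.
- spool: Small thread spool standing on the bridge between dial and lever, 30 mm diameter, 30 mm high, origin under its centre. To be left alone.
- balm_jar: Amber jar, 44 mm diameter, 50 mm high, on the table. To be left alone.
- snips: Small steel thread snips, about 110 mm long, lying flat. To be left alone.
- mallet: Wooden mallet, head 60 mm diameter and 70 mm high standing on its end face, handle level. To be left alone.
- awl: Awl with a dark wooden handle, 140 mm long, lying. To be left alone.
- slicker: Turned wooden edge slicker, 36 mm diameter, 90 mm high, standing. To be left alone.
- wax: Disc of wax, 44 mm diameter, 18 mm high. To be left alone.
- stone: Grey sharpening stone 90 x 35 x 20 mm, lying. To be left alone.

How it is judged:
By the outcome, as a careful person would: the job done as asked, in the order asked, and still so for the second after the job is handed in, with the robot touching nothing.
It also fails if it takes over 72 s, if anything falls off the work surface, if the arm or the gripper's body presses on something with over 40 N, if the wrist force passes 120 N, or if a joint passes its speed limit or range.

ROBOT

A 6-joint arm with a two-finger parallel gripper is mounted at the origin on the work surface. World frame = base frame: x ahead of the robot, y to its left, z up, the work surface at z = 0. Lengths are in mm, angles in rad, forces in N, time in s.
With the tool pointing down it reaches from about 375 to 925 mm from the base axis. Payload 5.7 kg.
Tool frame: the origin (TCP) lies at the very end of the fingers, on their centre line; the grasp point (between the pads) lies 19 mm behind it; y points along the fingers, z is the direction in which the jaws open and shut, and the axes are right-handed (so a half turn about y gives the same grasp; the last joint's range is limited). The gripper opens to 85 mm and grips with 20 to 120 N. Pads are 22 mm wide; open, the fingers measure 114 mm over their backs; the gripper's body (76 mm by 85 mm) begins 54 mm behind the grasp point. The pads swing forward as they close: fully open they stand 13 mm farther back than shut.
Start: joints at [1.073, 0.359, 1.51, -0, 1.272, -0.115], TCP at [224.102, 556.544, 231.267] pointing down, gripper open.
Joint ranges: [-2.97, 2.97], [-1.01, 2.36], [0.21, 2.38], [-0.96, 4.11], [0.2, 2.71], [-2.98, 2.98]. Speed limits (rad/s): [2.39, 2.39, 3.14, 3.14, 3.14, 3.14].

INTERFACE

Orientations are given as a 3x3 rotation matrix whose columns are the frame's x, y, z axes.
In Python, from station import arm gives the robot as it stands.
- The arm moves only by the tool move_arm, never from a script. Its argument "moves" is a list of rows, each a list of 3 entries, a list of its own where there are three numbers: the shift along the tool's x, y, z in m, then the turn, a rotation vector about the tool's x, y, z in degrees, then the gripper command: -1 is shut, 1 is fully open, values between are in proportion. In form: [[[dx, dy, dz], [ax, ay, az], grip], ...]. A call has 1 to 12 rows; each row shifts and turns the pose as measured when the row begins, along the tool's axes as they then stand; what a row does not reach is not made up. A row lasts 1/10 s, in which the tool goes at most 50 mm and 8.59 degrees, less where a joint would pass 70% of its speed; a pose out of reach is approached as far as the arm can. A call with a gripper value outside its range is refused whole. The fingers move at their own pace and stop on an object; "newtons" is the grip in N (left out, the last holds). Time passes only in rows, so rows that do not move let the fingers close. It gives the time, the measured TCP pose, the force and the opening at its end, in the units of the state.
- arm.state(): the state, without advancing time (a new reading comes with each control period).
- arm.read_camera(name): name is "scene" or "top"; returns a dict with "frame" (400x640x3 uint8, red, green, blue), "intrinsics" (3x3 intrinsics, pixels), "extrinsics" (4x4, takes a point from world to camera coordinates). Camera axes: x right, y down, z forward; pixel columns grow to the right and rows downward; lengths in mm; the calibration is good to about 2 mm. A picture is of the moment at which its call begins. There is no depth.
- arm.close_job(): hands the job in, once; it reports no verdict.
The state is a dict: "t": time; "joints": joint angles; "dq": joint speeds; "joint_efforts": joint torques, N m; "ee_pos": TCP position; "tool_rot": TCP orientation; "force": force on the tool from outside, world axes, zero at the start; "moment": the same for the moment, N m; "width": opening from 0.0 (shut) to 1.0 (fully open).
Only numpy, scipy, OpenCV 4.12 (cv2) and the standard library are available. Lean on these libraries where they do the work, as an engineer would, in place of code of your own. Each camera call takes 0.05 s, during which the arm holds its last target.

## Working session

There is one attempt and no reset: what is moved stays moved. The work goes in short steps, Python scripts to look and compute and a tool call to move; the robot and the scene stay as the last step left them, time stands still between calls to the robot, and variables do not carry over. Pictures are saved under pics/ and viewed, and the job is handed in when it is done.

Besides the shell and the picture viewer there is one more tool, called after "Request:" as name([rows], argument=value, ...), one row to a line, values as JSON. move_arm: Moves the arm, as the interface text tells. Its arguments: {"type":"object","properties":{"moves":{"type":"array"},"newtons":{"type":"number"}},"required":["moves"]}

```bash
mkdir -p pics; ls
python3 - <<'E'
from station import arm
import cv2
s=arm.state()
for k,v in s.items(): print(k,v)
for n in("scene","top"):
    c=arm.read_camera(n); cv2.imwrite(f"pics/{n}0.png",c["frame"][:,:,::-1]); print(n,c["intrinsics"],c["extrinsics"])
E
```

```text
pics
t 0.0
joints [ 1.07290132e+00  3.59501983e-01  1.51146309e+00 -1.00407858e-05
  1.27251643e+00 -1.15090562e-01]
dq [-0.00078458  0.00192627 -0.00097209 -0.00025973  0.00065899  0.00176814]
joint_efforts [ 4.55696436e-04 -5.27624059e+01 -2.78628606e+01 -5.01564239e-05
  1.33594344e-02  4.38041283e-06]
ee_pos [223.78087483 555.9478794  230.44373671]
tool_rot [[ 9.27621771e-01 -8.93636043e-04  3.73519814e-01]
 [-3.73520826e-01 -1.66410158e-03  9.27620301e-01]
 [-2.07380020e-04 -9.99998216e-01 -1.87744853e-03]]
force [-0.01641741 -0.26022286  0.98340536]
moment [-0.03381098  0.02105239  0.0337974 ]
width 1.000423402025342
scene [[406.78341657   0.         315.13518889]
 [  0.         406.78341657 203.59289634]
 [  0.           0.           1.        ]] [[-5.23500949e-01  8.51985974e-01  8.16432652e-03  2.62029022e+02]
 [ 7.18527510e-01  4.46606804e-01 -5.33160933e-01 -3.57941205e+02]
 [-4.57891880e-01 -2.73243961e-01 -8.45974446e-01  1.23301713e+03]
 [ 0.00000000e+00  0.00000000e+00  0.00000000e+00  1.00000000e+00]]
top [[463.43874994   0.         310.93229462]
 [  0.         463.43874994 207.59622151]
 [  0.           0.           1.        ]] [[ 2.94129932e-02 -9.99557885e-01 -4.34850657e-03  4.69728756e+01]
 [-9.79692458e-01 -2.79646709e-02 -1.98546381e-01  6.03882776e+02]
 [ 1.98336996e-01  1.01000424e-02 -9.80081846e-01  1.08876945e+03]
 [ 0.00000000e+00  0.00000000e+00  0.00000000e+00  1.00000000e+00]]
```

View pics/scene0.png

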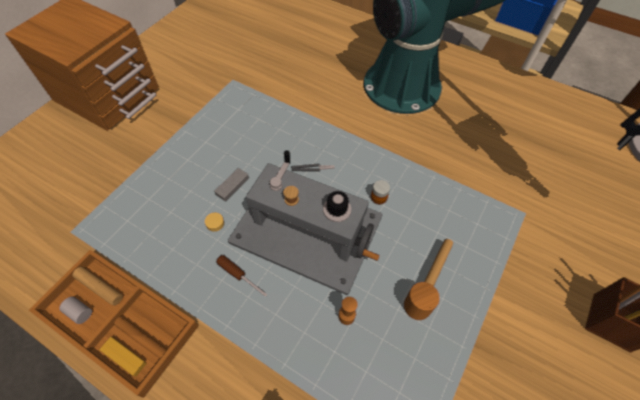

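View pics/top0.png

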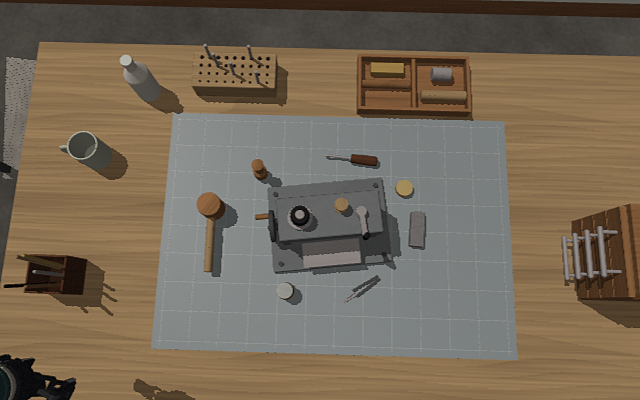

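Run:
```python
import cv2
a=cv2.imread("pics/top0.png")[150:310,240:440]; cv2.imwrite("pics/t0z.png",cv2.resize(a,None,fx=4,fy=3.75*4/3.75*0.9375,interpolation=cv2.INTER_CUBIC)[:600])
a=cv2.imread("pics/scene0.png")[140:290,220:400]; cv2.imwrite("pics/s0z.png",cv2.resize(a,None,fx=4,fy=4,interpolation=cv2.INTER_CUBIC))
```

```text
(no output)
```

View pics/t0z.png

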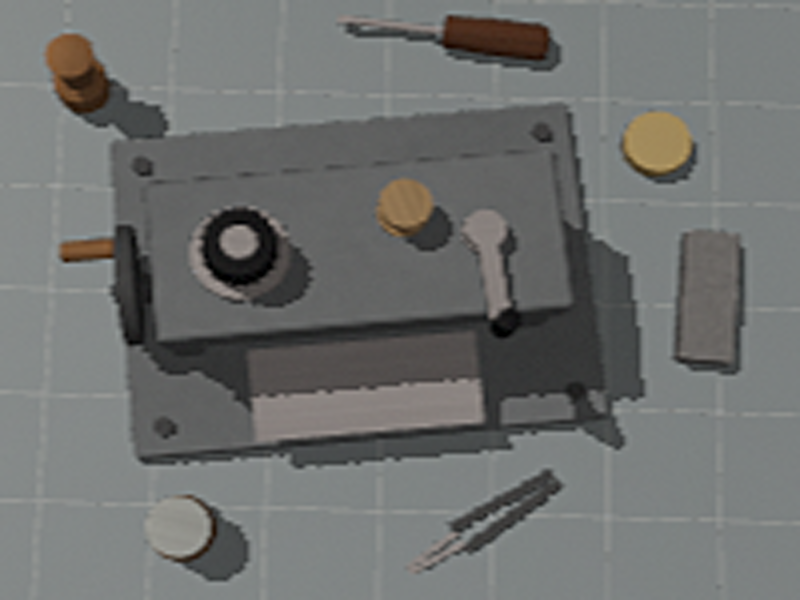

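View pics/s0z.png

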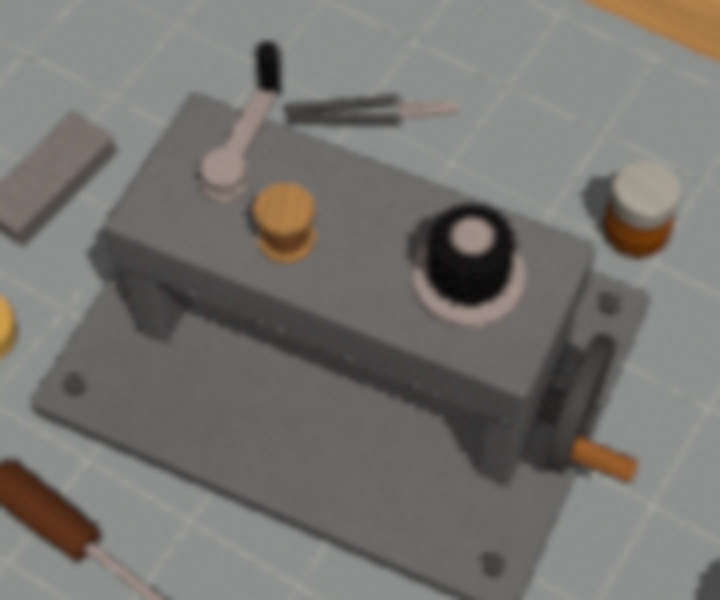

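```bash
cat > h.py <<'E'
import numpy as np, cv2
from station import arm
def ray(c,uv):
    K,E=c["intrinsics"],c["extrinsics"]; R,t=E[:3,:3],E[:3,3]
    d=R.T@np.linalg.inv(K)@np.array([uv[0],uv[1],1.]); return -R.T@t,d
def onz(c,uv,z):
    o,d=ray(c,uv); return o+d*(z-o[2])/d[2]
def proj(c,p):
    q=c["extrinsics"]@np.append(p,1); q=c["intrinsics"]@q[:3]; return q[:2]/q[2]
def tri(a,ua,b,ub):
    o1,d1=ray(a,ua);o2,d2=ray(b,ub);d1/=np.linalg.norm(d1);d2/=np.linalg.norm(d2)
    s=np.linalg.lstsq(np.c_[d1,-d2],o2-o1,rcond=None)[0]
    p,q=o1+s[0]*d1,o2+s[1]*d2; return (p+q)/2,np.linalg.norm(p-q)
E
python3 - <<'E'
from h import *
T=arm.read_camera("top");S=arm.read_camera("scene")
def blobs(c,win,f):
    u0,v0,u1,v1=win; a=c["frame"][v0:v1,u0:u1]; hsv=cv2.cvtColor(a,cv2.COLOR_RGB2HSV)
    n,l,st,ce=cv2.connectedComponentsWithStats(f(a.astype(int),hsv).astype(np.uint8))
    return [(tuple(np.round(ce[i]+[u0,v0],2)),st[i].tolist()) for i in range(1,n) if st[i,4]>8]
dark=lambda a,h:a.max(2)<45
light=lambda a,h:(a.min(2)>120)
wood=lambda a,h:(h[...,1]>90)&(h[...,2]>90)
for nm,c,w,f in [("Tdial dark",T,(285,200,315,235),dark),("Tdial light",T,(285,200,315,235),light),("Tpost",T,(355,225,375,245),dark),("Tlever light",T,(350,200,375,240),light),("Tspool",T,(330,190,352,216),wood),
 ("Sdial",S,(320,185,355,225),dark),("Sdial light",S,(320,185,355,225),light),("Spost",S,(280,148,295,166),dark),("Slever light",S,(265,160,292,192),light),("Sspool",S,(280,184,302,208),wood)]:
    print(nm,blobs(c,w,f))
# bridge corners zoomed top
z=np.array([[148,183],[555,150],[576,303],[160,342]])
P=[]
for p in z:
    q=onz(T,(240+p[0]/4,150+p[1]/3.75),140);P.append(q);print(q.round(1))
E
```

```text
Tdial dark [((np.float64(299.65), np.float64(216.06)), [6, 6, 19, 21, 226])]
Tdial light [((np.float64(299.1), np.float64(213.85)), [11, 10, 8, 8, 48]), ((np.float64(291.34), np.float64(222.32)), [3, 14, 12, 15, 41])]
Tpost [((np.float64(366.14), np.float64(235.41)), [0, 7, 20, 9, 81])]
Tlever light [((np.float64(361.92), np.float64(216.53)), [6, 6, 11, 28, 135])]
Tspool [((np.float64(340.54), np.float64(204.45)), [4, 8, 14, 15, 146])]
Sdial [((np.float64(336.55), np.float64(204.59)), [7, 7, 21, 24, 308])]
Sdial light [((np.float64(345.14), np.float64(188.0)), [8, 0, 27, 10, 147]), ((np.float64(337.53), np.float64(198.57)), [14, 10, 8, 8, 49]), ((np.float64(339.18), np.float64(215.02)), [4, 20, 27, 16, 108])]
Spost [((np.float64(286.54), np.float64(156.12)), [5, 3, 4, 11, 41])]
Slever light [((np.float64(278.2), np.float64(170.0)), [0, 0, 27, 26, 266])]
Sspool [((np.float64(290.92), np.float64(194.99)), [3, 2, 16, 20, 242])]
[604.7 142.8 140. ]
[632.4 -92.5 140. ]
[ 537.  -104.5  140. ]
[506.3 131.6 140. ]
```

Run:
```python
from h import *
T=arm.read_camera("top");S=arm.read_camera("scene")
d,e=tri(T,(299.1,213.85),S,(337.53,198.57));print("cap",d.round(1),e.round(1),[onz(T,(299.1,213.85),z).round(1) for z in (181,183,185)],onz(S,(337.53,198.57),181).round(1))
# pivot hub: zoom positions
pv=tri(T,(240+488/4,150+227/3.75),S,(220+222/4,140+163/4));print("pivot",pv)
po=tri(T,(240+505/4,150+320/3.75),S,(220+266/4,140+47/4));print("posttop",po)
print("spool",tri(T,(240+405/4,150+203/3.75),S,(220+285/4,140+200/4)))
for n,p in [("mallet",(209,206)),("slicker",(258.5,164)),("jar",(286,290.5))]: 
    print(n,onz(T,p,{"mallet":70,"slicker":90,"jar":50}[n]).round(0))
print("handwheel knob",[onz(T,(240+x/4,150+250/3.75),100).round(0) for x in (62,120)])
print("mallet handle end",onz(T,(208,270),35))
```

```text
cap [563.3  88.7 180.5] 0.5 [array([563.1,  88.9, 181. ]), array([562.7,  88.9, 183. ]), array([562.3,  88.8, 185. ])] [563.7  88.6 181. ]
pivot (array([579.0875445, -51.5738471, 155.7434347]), np.float64(1.9285723553377454))
posttop (array([519.52387355, -60.01197945, 183.04606649]), np.float64(1.4749303343358295))
spool (array([589.52231527,  -3.92443103, 171.32859954]), np.float64(0.8707488777802502))
mallet [597. 316.  70.]
slicker [702. 197.  90.]
jar [398. 119.  50.]
handwheel knob [array([568., 196., 100.]), array([569., 161., 100.])]
mallet handle end [442.89173546 314.40472551  35.        ]
```

Request:
move_arm([
  [[0.041,0,-0.0255],[0,0,0],1],
  [[0.041,0,-0.0255],[0,0,0],1],
  [[0.041,0,-0.0255],[0,0,0],1],
  [[0.041,0,-0.0255],[0,0,0],1],
  [[0.041,0,-0.0255],[0,0,0],1],
  [[0.041,0,-0.0255],[0,0,0],1],
  [[0.041,0,-0.0255],[0,0,0],1],
  [[0.041,0,-0.0255],[0,0,0],1],
  [[0.041,0,-0.0255],[0,0,0],1],
  [[0.041,0,-0.0255],[0,0,0],1],
  [[0.041,0,-0.0255],[0,0,0],1],
])

```text
t: 1.4
ee_pos: [546.7, 120.3, 230.8]
tool_rot: [[0.932, 0.003, 0.363], [-0.363, 0.005, 0.932], [0.001, -1.0, 0.006]]
force: [0.3, 0.9, 0.3]
width: 1.001
```

```bash
cat > st.py <<'E'
from h import *
import sys
s=arm.state(); R=np.array(s["tool_rot"]);p=np.array(s["ee_pos"])
print("t",round(s["t"],2),"p",p.round(1),"q",np.array(s["joints"]).round(3),"w",round(s["width"],3))
print("F",np.array(s["force"]).round(2),"M",np.array(s["moment"]).round(3),"eff6",round(s["joint_efforts"][5],3))
print("R",R.round(3).tolist(),"jawheading",round(np.degrees(np.arctan2(R[1,2],R[0,2])),2))
if len(sys.argv)>3:
    g=np.array([float(x) for x in sys.argv[1:4]]); print("to target, tool axes mm",(R.T@(g-p)).round(1))
E
python3 st.py 563.3 88.7 235
```

```text
t 1.4 p [546.7 120.3 230.8] q [ 0.09   0.299  1.602  0.005  1.236 -1.111] w 1.001
F [0.32 0.91 0.33] M [-0.006 -0.006  0.004] eff6 1.011
R [[0.932, 0.003, 0.363], [-0.363, 0.005, 0.932], [0.001, -1.0, 0.006]] jawheading 68.71
to target, tool axes mm [ 27.   -4.3 -23.4]
```

Request:
move_arm([
  [[0.014,0,-0.012],[0,0,0],1],
  [[0.012,0,-0.011],[0,0,0],1],
  [[0,0,0],[0,0,0],1],
])

```text
t: 1.7
ee_pos: [567.9, 81.6, 230.7]
tool_rot: [[0.929, 0.007, 0.37], [-0.37, 0.003, 0.929], [0.005, -1.0, 0.005]]
force: [-0.2, 1.2, 0.1]
width: 0.997
```

```bash
python3 st.py 563.3 88.7 195
python3 - <<'E'
from h import *
for n in("scene","top"):
    c=arm.read_camera(n); u,v=(225,110) if n=="scene" else (220,130)
    cv2.imwrite(f"pics/{n}1.png",cv2.resize(c["frame"][v:v+150,u:u+200,::-1],None,fx=4,fy=4,interpolation=cv2.INTER_CUBIC))
E
```

```text
t 1.7 p [567.9  81.6 230.7] q [ 0.02   0.318  1.575  0.003  1.242 -1.172] w 0.997
F [-0.25  1.2   0.15] M [-0.017  0.062 -0.01 ] eff6 -0.259
R [[0.929, 0.007, 0.37], [-0.37, 0.003, 0.929], [0.005, -1.0, 0.005]] jawheading 68.27
to target, tool axes mm [-7.  35.7  4.7]
```

View pics/scene1.png

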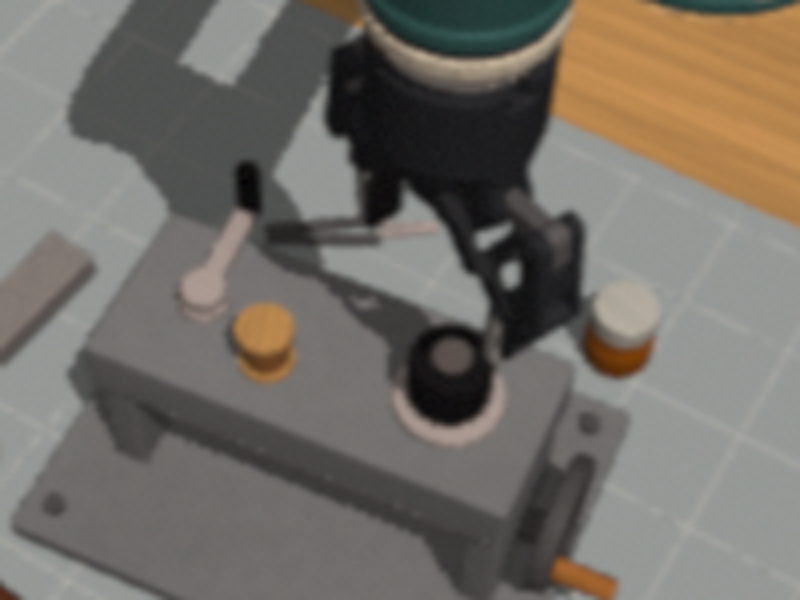

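View pics/top1.png

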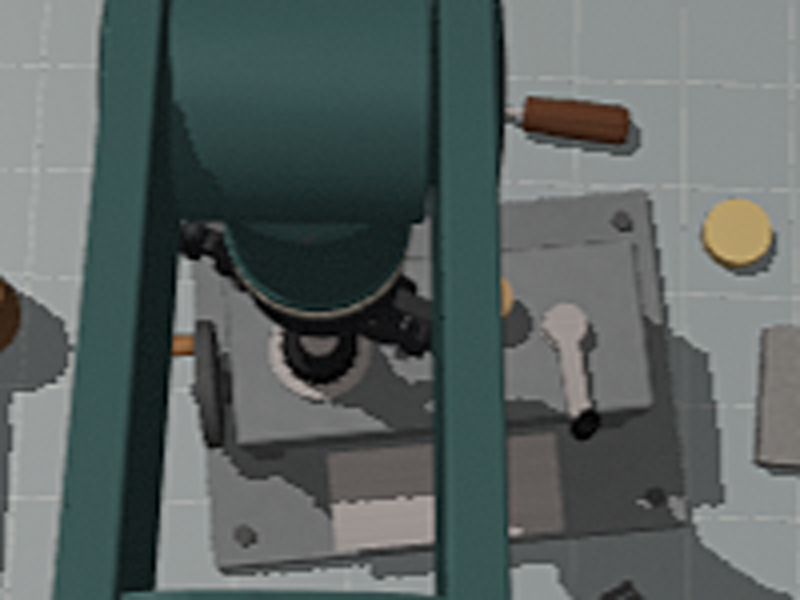

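Request:
move_arm([
  [[-0.007,0,0.005],[0,0,0],1],
  [[0,0,0],[0,0,0],1],
  [[0,0,0],[0,0,0],1],
])

```text
t: 2.1
ee_pos: [559.3, 94.3, 230.5]
tool_rot: [[0.931, 0.004, 0.366], [-0.366, 0.005, 0.931], [0.001, -1.0, 0.006]]
force: [0.6, 0.2, 0.4]
width: 0.998
```

```bash
python3 st.py 563.3 88.7 195
```

```text
t 2.1 p [559.3  94.3 230.5] q [ 0.042  0.31   1.587  0.006  1.241 -1.156] w 0.998
F [0.6  0.17 0.43] M [ 0.003 -0.027  0.017] eff6 0.009
R [[0.931, 0.004, 0.366], [-0.366, 0.005, 0.931], [0.001, -1.0, 0.006]] jawheading 68.52
to target, tool axes mm [ 5.7 35.5 -4. ]
```

Request:
move_arm([
  [[0.0025,0.01,-0.002],[0,0,0],1],
  [[0,0.01,0],[0,0,0],1],
  [[0,0,0],[0,0,0],1],
  [[0,0,0],[0,0,0],1],
  [[0,0,0],[0,0,0],1],
])

```text
t: 2.6
ee_pos: [559.9, 93.0, 208.1]
tool_rot: [[0.931, 0.002, 0.364], [-0.364, 0.005, 0.931], [0.0, -1.0, 0.006]]
force: [0.4, -0.3, -0.1]
width: 0.997
```

```bash
python3 st.py 563.3 88.7 195
```

```text
t 2.6 p [559.9  93.  208.1] q [ 0.039  0.333  1.613  0.006  1.193 -1.161] w 0.997
F [ 0.38 -0.31 -0.11] M [0.026 0.039 0.01 ] eff6 -0.0
R [[0.931, 0.002, 0.364], [-0.364, 0.005, 0.931], [0.0, -1.0, 0.006]] jawheading 68.67
to target, tool axes mm [ 4.7 13.1 -2.8]
```

Request:
move_arm([
  [[0.003,0,-0.002],[0,0,0],1],
  [[0.001,0,-0.001],[0,0,0],1],
  [[0,0,0],[0,0,0],1],
  [[0,0,0],[0,0,0],1],
])

```text
t: 3.0
ee_pos: [563.5, 88.0, 208.7]
tool_rot: [[0.931, 0.004, 0.364], [-0.364, 0.005, 0.931], [0.001, -1.0, 0.006]]
force: [-0.6, -0.2, -1.2]
width: 0.999
```

```bash
python3 st.py 563.3 88.7 195
```

```text
t 3.0 p [563.5  88.  208.7] q [ 0.03   0.336  1.607  0.006  1.195 -1.17 ] w 0.999
F [-0.64 -0.19 -1.2 ] M [-0.012  0.028 -0.023] eff6 -0.004
R [[0.931, 0.004, 0.364], [-0.364, 0.005, 0.931], [0.001, -1.0, 0.006]] jawheading 68.64
to target, tool axes mm [-0.5 13.7  0.5]
```

Request:
move_arm([
  [[0,0.01,0],[0,0,0],1],
  [[0,0.012,0],[0,0,0],1],
  [[0,0.012,0],[0,0,0],1],
  [[0,0.01,0],[0,0,0],1],
  [[0,0.006,0],[0,0,0],1],
  [[0,0,0],[0,0,0],1],
  [[0,0,0],[0,0,0],1],
])

```text
t: 3.7
ee_pos: [562.5, 88.3, 152.7]
tool_rot: [[0.931, 0.001, 0.364], [-0.364, 0.005, 0.931], [-0.001, -1.0, 0.005]]
force: [-0.3, 0.3, -0.6]
width: 0.996
```

```bash
python3 st.py 563.3 88.7 150;  python3 - <<'E'
from h import *
for n in("scene",):
    c=arm.read_camera(n); u,v=(225,110) if n=="scene" else (220,130)
    cv2.imwrite(f"pics/{n}2.png",cv2.resize(c["frame"][v:v+150,u:u+200,::-1],None,fx=4,fy=4,interpolation=cv2.INTER_CUBIC))
E
```

```text
t 3.7 p [562.5  88.3 152.7] q [ 0.031  0.397  1.669  0.006  1.075 -1.17 ] w 0.996
F [-0.29  0.28 -0.59] M [0.065 0.014 0.024] eff6 0.0
R [[0.931, 0.001, 0.364], [-0.364, 0.005, 0.931], [-0.001, -1.0, 0.005]] jawheading 68.64
to target, tool axes mm [0.6 2.7 0.7]
```

View pics/scene2.png

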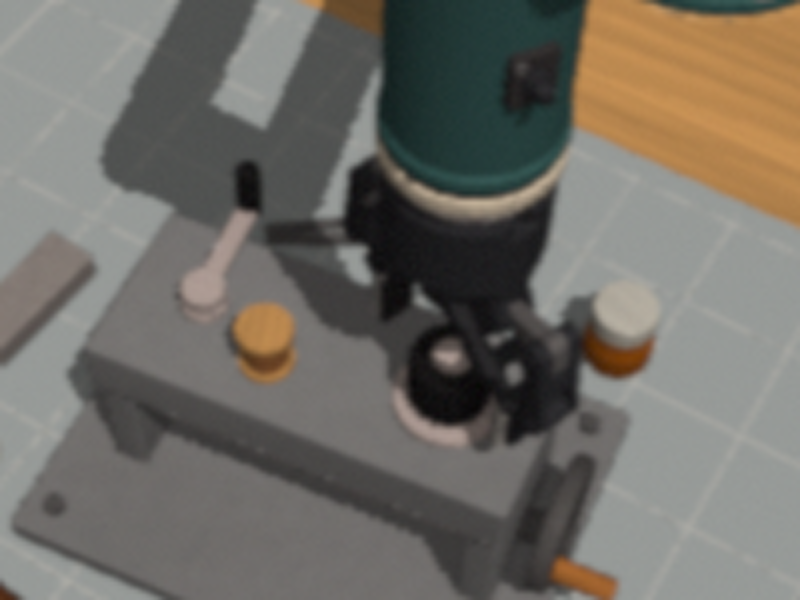

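The dial (zoomed around pixel (450,375)) is centred between the fingers, clear of everything. I'll close on it.

Request:
move_arm([
  [[0,0,0],[0,0,0],0.2],
  [[0,0,0],[0,0,0],0.2],
  [[0,0,0],[0,0,0],-1],
  [[0,0,0],[0,0,0],-1],
  [[0,0,0],[0,0,0],-1],
  [[0,0,0],[0,0,0],-1],
], newtons=50)

```text
t: 4.35
ee_pos: [563.5, 88.6, 154.4]
tool_rot: [[0.931, 0.004, 0.364], [-0.364, 0.006, 0.931], [0.002, -1.0, 0.007]]
force: [0.9, 0.3, -1.2]
width: 0.477
```

```bash
python3 st.py 563.3 88.7 150
```

```text
t 4.35 p [563.5  88.6 154.4] q [ 0.031  0.395  1.667  0.006  1.076 -1.17 ] w 0.477
F [ 0.95  0.3  -1.19] M [-0.032  0.017  0.004] eff6 -0.004
R [[0.931, 0.004, 0.364], [-0.364, 0.006, 0.931], [0.002, -1.0, 0.007]] jawheading 68.65
to target, tool axes mm [-0.3  4.4 -0. ]
```

Request:
move_arm([
  [[0,0,0],[0,4,0],-1],
  [[0,0,0],[0,4,0],-1],
])

```text
t: 4.55
ee_pos: [563.5, 88.5, 154.4]
tool_rot: [[0.87, 0.004, 0.493], [-0.493, 0.006, 0.87], [0.001, -1.0, 0.007]]
force: [0.2, -0.3, 0.7]
width: 0.478
```

```bash
cat > m.py <<'E'
from h import *
s=arm.state(); R=np.array(s["tool_rot"]);p=np.array(s["ee_pos"])
print("t",round(s["t"],2),"p",p.round(1),"head",round(np.degrees(np.arctan2(R[1,2],R[0,2])),2),"q6",round(np.degrees(s["joints"][5]),2),"F",np.array(s["force"]).round(1),"M",np.array(s["moment"]).round(3),"e6",round(s["joint_efforts"][5],3),"dq6",round(s["dq"][5],3),"w",round(s["width"],3), "ty",R[:,1].round(3))
E
python3 m.py
```

```text
t 4.55 p [563.5  88.5 154.4] head 60.44 q6 -58.82 F [ 0.2 -0.3  0.7] M [-0.041  0.034 -0.052] e6 -0.987 dq6 0.706 w 0.478 ty [ 0.004  0.006 -1.   ]
```

Request:
move_arm([
  [[0,0,0],[0,4,0],-1],
])

```text
t: 4.65
ee_pos: [563.5, 88.5, 154.4]
tool_rot: [[0.832, 0.004, 0.555], [-0.555, 0.005, 0.832], [0.0, -1.0, 0.007]]
force: [0.3, 0.7, -0.1]
width: 0.478
```

```bash
python3 m.py
```

```text
t 4.65 p [563.5  88.5 154.4] head 56.28 q6 -54.66 F [ 0.3  0.7 -0.1] M [-0.031  0.071  0.067] e6 -0.975 dq6 0.72 w 0.478 ty [ 0.004  0.005 -1.   ]
```

Request:
move_arm([
  [[0,0,0],[0,4,0],-1],
])

```text
t: 4.75
ee_pos: [563.5, 88.4, 154.4]
tool_rot: [[0.789, 0.004, 0.614], [-0.614, 0.005, 0.789], [-0.0, -1.0, 0.006]]
force: [0.2, 0.5, -0.2]
width: 0.478
```

```bash
python3 m.py
```

```text
t 4.75 p [563.5  88.4 154.4] head 52.13 q6 -50.51 F [ 0.2  0.5 -0.2] M [-0.033  0.029  0.238] e6 -0.676 dq6 0.721 w 0.478 ty [ 0.004  0.005 -1.   ]
```

Request:
move_arm([
  [[0,0,0],[0,4,0],-1],
])

```text
t: 4.85
ee_pos: [563.5, 88.4, 154.4]
tool_rot: [[0.743, 0.004, 0.669], [-0.669, 0.005, 0.743], [-0.001, -1.0, 0.006]]
force: [-0.2, 1.0, 0.0]
width: 0.476
```

```bash
python3 m.py
```

```text
t 4.85 p [563.5  88.4 154.4] head 47.99 q6 -46.36 F [-0.2  1.   0. ] M [0.062 0.07  0.13 ] e6 -0.794 dq6 0.717 w 0.476 ty [ 0.004  0.005 -1.   ]
```

Request:
move_arm([
  [[0,0,0],[0,4,0],-1],
])

```text
t: 4.95
ee_pos: [563.4, 88.4, 154.4]
tool_rot: [[0.693, 0.004, 0.721], [-0.721, 0.005, 0.693], [-0.001, -1.0, 0.006]]
force: [-0.6, 0.5, -0.5]
width: 0.478
```

```bash
python3 m.py
```

```text
t 4.95 p [563.4  88.4 154.4] head 43.84 q6 -42.19 F [-0.6  0.5 -0.5] M [-0.018  0.08   0.059] e6 -0.902 dq6 0.719 w 0.478 ty [ 0.004  0.005 -1.   ]
```

Request:
move_arm([
  [[0,0,0],[0,4,0],-1],
])

```text
t: 5.05
ee_pos: [563.4, 88.4, 154.4]
tool_rot: [[0.638, 0.004, 0.77], [-0.77, 0.005, 0.638], [-0.002, -1.0, 0.006]]
force: [-0.7, 1.1, 0.2]
width: 0.471
```

```bash
python3 m.py
```

```text
t 5.05 p [563.4  88.4 154.4] head 39.67 q6 -38.02 F [-0.7  1.1  0.2] M [-0.014  0.121 -0.013] e6 -0.982 dq6 0.721 w 0.471 ty [ 0.004  0.005 -1.   ]
```

Request:
move_arm([
  [[0,0,0],[0,4,0],-1],
])

```text
t: 5.15
ee_pos: [563.4, 88.4, 154.4]
tool_rot: [[0.581, 0.003, 0.814], [-0.814, 0.005, 0.581], [-0.002, -1.0, 0.006]]
force: [-1.1, 0.1, -0.7]
width: 0.477
```

```bash
python3 m.py
```

```text
t 5.15 p [563.4  88.4 154.4] head 35.5 q6 -33.85 F [-1.1  0.1 -0.7] M [-0.019  0.058 -0.018] e6 -0.961 dq6 0.722 w 0.477 ty [ 0.003  0.005 -1.   ]
```

Request:
move_arm([
  [[0,0,0],[0,3,0],-1],
])

```text
t: 5.25
ee_pos: [563.4, 88.4, 154.4]
tool_rot: [[0.535, 0.003, 0.845], [-0.845, 0.005, 0.535], [-0.002, -1.0, 0.006]]
force: [0.6, 0.9, 0.7]
width: 0.476
```

```bash
python3 m.py
```

```text
t 5.25 p [563.4  88.4 154.4] head 32.35 q6 -30.7 F [0.6 0.9 0.7] M [ 0.01   0.013 -0.03 ] e6 -0.573 dq6 0.537 w 0.476 ty [ 0.003  0.005 -1.   ]
```

Request:
move_arm([
  [[0,0,0],[0,3,0],-1],
])

```text
t: 5.35
ee_pos: [563.4, 88.3, 154.4]
tool_rot: [[0.488, 0.003, 0.873], [-0.873, 0.005, 0.488], [-0.002, -1.0, 0.005]]
force: [0.8, 1.3, -0.9]
width: 0.475
```

```bash
python3 m.py
```

```text
t 5.35 p [563.4  88.3 154.4] head 29.24 q6 -27.58 F [ 0.8  1.3 -0.9] M [-0.015  0.067  0.256] e6 -0.398 dq6 0.543 w 0.475 ty [ 0.003  0.005 -1.   ]
```

Request:
move_arm([
  [[0,0,0],[0,3,0],-1],
])

```text
t: 5.45
ee_pos: [563.3, 88.4, 154.4]
tool_rot: [[0.441, 0.003, 0.898], [-0.898, 0.005, 0.441], [-0.003, -1.0, 0.005]]
force: [1.1, 0.6, 0.0]
width: 0.478
```

```bash
python3 m.py
```

```text
t 5.45 p [563.3  88.4 154.4] head 26.14 q6 -24.48 F [1.1 0.6 0. ] M [0.068 0.017 0.233] e6 -0.498 dq6 0.539 w 0.478 ty [ 0.003  0.005 -1.   ]
```

Request:
move_arm([
  [[0,0,0],[0,4,0],-1],
  [[0,0,0],[0,4,0],-1],
  [[0,0,0],[0,4,0],-1],
  [[0,0,0],[0,3,0],-1],
])

```text
t: 5.85
ee_pos: [563.3, 88.3, 154.4]
tool_rot: [[0.183, 0.003, 0.983], [-0.983, 0.004, 0.183], [-0.004, -1.0, 0.004]]
force: [0.6, 0.9, -0.7]
width: 0.48
```

```bash
python3 m.py
```

```text
t 5.85 p [563.3  88.3 154.4] head 10.54 q6 -8.86 F [ 0.6  0.9 -0.7] M [0.005 0.044 0.007] e6 -0.574 dq6 0.536 w 0.48 ty [ 0.003  0.004 -1.   ]
```

Request:
move_arm([
  [[0,0,0],[0,2.5,0],-1],
])

```text
t: 5.95
ee_pos: [563.2, 88.3, 154.4]
tool_rot: [[0.138, 0.003, 0.99], [-0.99, 0.004, 0.138], [-0.004, -1.0, 0.004]]
force: [-0.1, 0.6, -0.6]
width: 0.477
```

```bash
python3 m.py
```

```text
t 5.95 p [563.2  88.3 154.4] head 7.91 q6 -6.24 F [-0.1  0.6 -0.6] M [-0.028  0.039  0.005] e6 -0.518 dq6 0.45 w 0.477 ty [ 0.003  0.004 -1.   ]
```

Request:
move_arm([
  [[0,0,0],[0,2.5,0],-1],
])

```text
t: 6.05
ee_pos: [563.2, 88.3, 154.4]
tool_rot: [[0.093, 0.003, 0.996], [-0.996, 0.004, 0.093], [-0.004, -1.0, 0.003]]
force: [-0.5, 0.8, -0.4]
width: 0.476
```

```bash
python3 m.py
```

```text
t 6.05 p [563.2  88.3 154.4] head 5.33 q6 -3.65 F [-0.5  0.8 -0.4] M [0.031 0.021 0.318] e6 -0.282 dq6 0.449 w 0.476 ty [ 0.003  0.004 -1.   ]
```

Request:
move_arm([
  [[0,0,0],[0,2,0],-1],
])

```text
t: 6.15
ee_pos: [563.2, 88.3, 154.4]
tool_rot: [[0.057, 0.003, 0.998], [-0.998, 0.004, 0.057], [-0.004, -1.0, 0.003]]
force: [1.2, 0.3, -0.3]
width: 0.478
```

```bash
python3 m.py
```

```text
t 6.15 p [563.2  88.3 154.4] head 3.26 q6 -1.57 F [ 1.2  0.3 -0.3] M [0.001 0.043 0.269] e6 -0.162 dq6 0.356 w 0.478 ty [ 0.003  0.004 -1.   ]
```

Request:
move_arm([
  [[0,0,0],[0,1.5,0],-1],
])

```text
t: 6.25
ee_pos: [563.2, 88.3, 154.4]
tool_rot: [[0.03, 0.003, 1.0], [-1.0, 0.004, 0.03], [-0.004, -1.0, 0.003]]
force: [0.5, 0.8, -0.2]
width: 0.476
```

```bash
python3 m.py
```

```text
t 6.25 p [563.2  88.3 154.4] head 1.7 q6 -0.0 F [ 0.5  0.8 -0.2] M [ 0.071 -0.027  0.219] e6 -0.071 dq6 0.269 w 0.476 ty [ 0.003  0.004 -1.   ]
```

Request:
move_arm([
  [[0,0,0],[0,1.5,0],-1],
])

```text
t: 6.35
ee_pos: [563.2, 88.3, 154.4]
tool_rot: [[0.002, 0.003, 1.0], [-1.0, 0.004, 0.002], [-0.004, -1.0, 0.003]]
force: [-0.1, 0.3, 0.1]
width: 0.477
```

```bash
python3 m.py
```

```text
t 6.35 p [563.2  88.3 154.4] head 0.13 q6 1.57 F [-0.1  0.3  0.1] M [-0.016  0.027  0.161] e6 -0.202 dq6 0.277 w 0.477 ty [ 0.003  0.004 -1.   ]
```

Request:
move_arm([
  [[0,0,0],[0,4,0],-1],
  [[0,0,0],[0,4,0],-1],
  [[0,0,0],[0,4,0],-1],
  [[0,0,0],[0,2.5,0],-1],
])

```text
t: 6.75
ee_pos: [563.1, 88.4, 154.4]
tool_rot: [[-0.261, 0.003, 0.965], [-0.965, 0.004, -0.261], [-0.005, -1.0, 0.002]]
force: [0.1, 1.5, -0.7]
width: 0.478
```

```bash
python3 m.py
```

```text
t 6.75 p [563.1  88.4 154.4] head -15.11 q6 16.81 F [ 0.1  1.5 -0.7] M [ 0.05   0.042 -0.019] e6 -0.389 dq6 0.45 w 0.478 ty [ 0.003  0.004 -1.   ]
```

Request:
move_arm([
  [[0,0,0],[0,2.5,0],-1],
])

```text
t: 6.85
ee_pos: [563.1, 88.3, 154.4]
tool_rot: [[-0.305, 0.003, 0.952], [-0.952, 0.004, -0.305], [-0.005, -1.0, 0.001]]
force: [-0.5, 0.4, -0.3]
width: 0.473
```

```bash
python3 m.py
```

```text
t 6.85 p [563.1  88.3 154.4] head -17.75 q6 19.45 F [-0.5  0.4 -0.3] M [-0.004  0.002  0.231] e6 -0.308 dq6 0.459 w 0.473 ty [ 0.003  0.004 -1.   ]
```

Request:
move_arm([
  [[0,0,0],[0,2.5,0],-1],
])

```text
t: 6.95
ee_pos: [563.1, 88.3, 154.4]
tool_rot: [[-0.348, 0.003, 0.937], [-0.937, 0.004, -0.348], [-0.005, -1.0, 0.001]]
force: [-1.1, -0.0, -0.5]
width: 0.475
```

```bash
python3 m.py
```

```text
t 6.95 p [563.1  88.3 154.4] head -20.38 q6 22.07 F [-1.1 -0.  -0.5] M [0.014 0.026 0.212] e6 -0.311 dq6 0.454 w 0.475 ty [ 0.003  0.004 -1.   ]
```

Request:
move_arm([
  [[0,0,0],[0,1.5,0],-1],
])

```text
t: 7.05
ee_pos: [563.1, 88.3, 154.4]
tool_rot: [[-0.374, 0.003, 0.927], [-0.927, 0.004, -0.374], [-0.005, -1.0, 0.001]]
force: [-0.1, 0.6, -0.0]
width: 0.475
```

```bash
python3 m.py
```

```text
t 7.05 p [563.1  88.3 154.4] head -21.97 q6 23.67 F [-0.1  0.6 -0. ] M [0.024 0.028 0.37 ] e6 0.148 dq6 0.267 w 0.475 ty [ 0.003  0.004 -1.   ]
```

Request:
move_arm([
  [[0,0,0],[0,1.0,0],-1],
])

```text
t: 7.15
ee_pos: [563.0, 88.3, 154.4]
tool_rot: [[-0.391, 0.003, 0.92], [-0.92, 0.004, -0.391], [-0.005, -1.0, 0.001]]
force: [0.6, -0.2, 0.7]
width: 0.473
```

```bash
python3 m.py; python3 m.py
```

```text
t 7.15 p [563.   88.3 154.4] head -23.01 q6 24.72 F [ 0.6 -0.2  0.7] M [0.008 0.024 0.36 ] e6 0.232 dq6 0.18 w 0.473 ty [ 0.003  0.004 -1.   ]
t 7.15 p [563.   88.3 154.4] head -23.01 q6 24.72 F [ 0.6 -0.2  0.7] M [0.008 0.024 0.36 ] e6 0.232 dq6 0.18 w 0.473 ty [ 0.003  0.004 -1.   ]
```

Request:
move_arm([
  [[0,0,0],[0,1.0,0],-1],
])

```text
t: 7.25
ee_pos: [563.0, 88.3, 154.4]
tool_rot: [[-0.408, 0.003, 0.913], [-0.913, 0.004, -0.408], [-0.005, -1.0, 0.001]]
force: [0.8, 0.6, -0.3]
width: 0.475
```

```bash
python3 m.py
```

```text
t 7.25 p [563.   88.3 154.4] head -24.06 q6 25.77 F [ 0.8  0.6 -0.3] M [0.1   0.036 0.384] e6 0.183 dq6 0.183 w 0.475 ty [ 0.003  0.004 -1.   ]
```

Request:
move_arm([
  [[0,0,0],[0,1.2,0],-1],
])

```text
t: 7.35
ee_pos: [563.0, 88.3, 154.4]
tool_rot: [[-0.428, 0.003, 0.904], [-0.904, 0.004, -0.428], [-0.005, -1.0, 0.001]]
force: [-0.7, 0.3, 0.1]
width: 0.477
```

```bash
python3 m.py
```

```text
t 7.35 p [563.   88.3 154.4] head -25.31 q6 27.03 F [-0.7  0.3  0.1] M [0.071 0.083 0.425] e6 0.134 dq6 0.221 w 0.477 ty [ 0.003  0.004 -1.   ]
```

Request:
move_arm([
  [[0,0,0],[0,1,0],-1],
])

```text
t: 7.45
ee_pos: [563.0, 88.3, 154.4]
tool_rot: [[-0.444, 0.003, 0.896], [-0.896, 0.004, -0.444], [-0.005, -1.0, 0.001]]
force: [-0.6, 0.0, -0.4]
width: 0.474
```

```bash
python3 m.py
```

```text
t 7.45 p [563.   88.3 154.4] head -26.38 q6 28.1 F [-0.6  0.  -0.4] M [0.072 0.066 0.497] e6 0.281 dq6 0.182 w 0.474 ty [ 0.003  0.004 -1.   ]
```

Request:
move_arm([
  [[0,0,0],[0,-3,0],-1],
  [[0,0,0],[0,-4,0],-1],
  [[0,0,0],[0,-4,0],-1],
])

```text
t: 7.75
ee_pos: [563.1, 88.3, 154.4]
tool_rot: [[-0.263, 0.003, 0.965], [-0.965, 0.004, -0.263], [-0.005, -1.0, 0.002]]
force: [-0.1, 0.5, -0.4]
width: 0.478
```

```bash
python3 m.py
```

```text
t 7.75 p [563.1  88.3 154.4] head -15.26 q6 16.97 F [-0.1  0.5 -0.4] M [0.032 0.06  0.006] e6 0.949 dq6 -0.704 w 0.478 ty [ 0.003  0.004 -1.   ]
```

Request:
move_arm([
  [[0,0,0],[0,-4,0],-1],
  [[0,0,0],[0,-4,0],-1],
])

```text
t: 7.95
ee_pos: [563.1, 88.4, 154.4]
tool_rot: [[-0.123, 0.003, 0.992], [-0.992, 0.004, -0.123], [-0.005, -1.0, 0.002]]
force: [0.1, -0.0, -0.6]
width: 0.474
```

```bash
python3 m.py
```

```text
t 7.95 p [563.1  88.4 154.4] head -7.09 q6 8.78 F [ 0.1 -0.  -0.6] M [-0.059  0.046 -0.059] e6 0.943 dq6 -0.709 w 0.474 ty [ 0.003  0.004 -1.   ]
```

Request:
move_arm([
  [[0,0,0],[0,-2.5,0],-1],
])

```text
t: 8.05
ee_pos: [563.1, 88.3, 154.4]
tool_rot: [[-0.079, 0.003, 0.997], [-0.997, 0.005, -0.079], [-0.005, -1.0, 0.003]]
force: [0.7, 0.2, -0.6]
width: 0.475
```

```bash
python3 m.py
```

```text
t 8.05 p [563.1  88.3 154.4] head -4.53 q6 6.2 F [ 0.7  0.2 -0.6] M [0.037 0.036 0.004] e6 0.361 dq6 -0.43 w 0.475 ty [ 0.003  0.005 -1.   ]
```

Request:
move_arm([
  [[0,0,0],[0,-2.5,0],-1],
])

```text
t: 8.15
ee_pos: [563.2, 88.4, 154.4]
tool_rot: [[-0.035, 0.003, 0.999], [-0.999, 0.005, -0.035], [-0.005, -1.0, 0.003]]
force: [-0.2, -0.2, 0.3]
width: 0.478
```

```bash
python3 m.py
```

```text
t 8.15 p [563.2  88.4 154.4] head -2.01 q6 3.66 F [-0.2 -0.2  0.3] M [-0.001  0.008  0.008] e6 0.571 dq6 -0.444 w 0.478 ty [ 0.003  0.005 -1.   ]
```

Request:
move_arm([
  [[0,0,0],[0,-2.5,0],-1],
])

```text
t: 8.25
ee_pos: [563.2, 88.4, 154.4]
tool_rot: [[0.009, 0.003, 1.0], [-1.0, 0.005, 0.009], [-0.005, -1.0, 0.003]]
force: [0.5, 0.4, 0.5]
width: 0.473
```

```bash
python3 m.py
```

```text
t 8.25 p [563.2  88.4 154.4] head 0.51 q6 1.13 F [0.5 0.4 0.5] M [-0.042 -0.004 -0.084] e6 0.575 dq6 -0.438 w 0.473 ty [ 0.003  0.005 -1.   ]
```

Request:
move_arm([
  [[0,0,0],[0,-2.5,0],-1],
])

```text
t: 8.35
ee_pos: [563.2, 88.3, 154.4]
tool_rot: [[0.053, 0.003, 0.999], [-0.999, 0.005, 0.053], [-0.005, -1.0, 0.003]]
force: [-0.5, -0.3, -1.0]
width: 0.474
```

```bash
python3 m.py
```

```text
t 8.35 p [563.2  88.3 154.4] head 3.02 q6 -1.4 F [-0.5 -0.3 -1. ] M [-0.007  0.056 -0.021] e6 0.581 dq6 -0.438 w 0.474 ty [ 0.003  0.005 -1.   ]
```

Request:
move_arm([
  [[0,0,0],[0,-2.5,0],-1],
])

```text
t: 8.45
ee_pos: [563.2, 88.4, 154.4]
tool_rot: [[0.096, 0.003, 0.995], [-0.995, 0.006, 0.096], [-0.005, -1.0, 0.003]]
force: [-0.9, 0.2, 0.3]
width: 0.477
```

```bash
python3 m.py
```

```text
t 8.45 p [563.2  88.4 154.4] head 5.52 q6 -3.92 F [-0.9  0.2  0.3] M [-0.036  0.008 -0.294] e6 0.294 dq6 -0.435 w 0.477 ty [ 0.003  0.006 -1.   ]
```

Request:
move_arm([
  [[0,0,0],[0,-3,0],-1],
])

```text
t: 8.55
ee_pos: [563.2, 88.4, 154.4]
tool_rot: [[0.148, 0.003, 0.989], [-0.989, 0.006, 0.148], [-0.005, -1.0, 0.004]]
force: [-0.3, 0.8, -0.2]
width: 0.477
```

```bash
python3 m.py
```

```text
t 8.55 p [563.2  88.4 154.4] head 8.51 q6 -6.93 F [-0.3  0.8 -0.2] M [-0.038 -0.032 -0.257] e6 0.532 dq6 -0.529 w 0.477 ty [ 0.003  0.006 -1.   ]
```

Request:
move_arm([
  [[0,0,0],[0,-4,0],-1],
  [[0,0,0],[0,-4,0],-1],
])

```text
t: 8.75
ee_pos: [563.3, 88.4, 154.4]
tool_rot: [[0.286, 0.003, 0.958], [-0.958, 0.006, 0.286], [-0.005, -1.0, 0.005]]
force: [-0.8, 0.7, -0.9]
width: 0.477
```

```bash
python3 m.py
```

```text
t 8.75 p [563.3  88.4 154.4] head 16.6 q6 -15.06 F [-0.8  0.7 -0.9] M [ 0.063  0.093 -0.094] e6 0.911 dq6 -0.703 w 0.477 ty [ 0.003  0.006 -1.   ]
```

Request:
move_arm([
  [[0,0,0],[0,-4,0],-1],
  [[0,0,0],[0,-4,0],-1],
])

```text
t: 8.95
ee_pos: [563.3, 88.4, 154.4]
tool_rot: [[0.419, 0.003, 0.908], [-0.908, 0.007, 0.419], [-0.005, -1.0, 0.006]]
force: [-0.1, 0.9, 0.1]
width: 0.475
```

```bash
python3 m.py
```

```text
t 8.95 p [563.3  88.4 154.4] head 24.76 q6 -23.25 F [-0.1  0.9  0.1] M [0.01  0.093 0.023] e6 0.944 dq6 -0.709 w 0.475 ty [ 0.003  0.007 -1.   ]
```

Request:
move_arm([
  [[0,0,0],[0,-2.5,0],-1],
])

```text
t: 9.05
ee_pos: [563.3, 88.3, 154.4]
tool_rot: [[0.459, 0.003, 0.888], [-0.888, 0.007, 0.459], [-0.005, -1.0, 0.006]]
force: [-1.5, 1.0, -0.5]
width: 0.475
```

```bash
python3 m.py
```

```text
t 9.05 p [563.3  88.3 154.4] head 27.32 q6 -25.83 F [-1.5  1.  -0.5] M [-0.031  0.068  0.042] e6 0.361 dq6 -0.431 w 0.475 ty [ 0.003  0.007 -1.   ]
```

Request:
move_arm([
  [[0,0,0],[0,-2.5,0],-1],
])

```text
t: 9.15
ee_pos: [563.4, 88.4, 154.4]
tool_rot: [[0.497, 0.003, 0.868], [-0.868, 0.007, 0.497], [-0.005, -1.0, 0.006]]
force: [-1.0, 0.8, -0.6]
width: 0.479
```

```bash
python3 m.py
```

```text
t 9.15 p [563.4  88.4 154.4] head 29.82 q6 -28.35 F [-1.   0.8 -0.6] M [-0.024  0.055 -0.271] e6 0.263 dq6 -0.441 w 0.479 ty [ 0.003  0.007 -1.   ]
```

Request:
move_arm([
  [[0,0,0],[0,-2.5,0],-1],
])

```text
t: 9.25
ee_pos: [563.4, 88.4, 154.4]
tool_rot: [[0.534, 0.003, 0.845], [-0.845, 0.008, 0.534], [-0.005, -1.0, 0.007]]
force: [-0.1, 0.9, -0.3]
width: 0.477
```

```bash
python3 m.py
```

```text
t 9.25 p [563.4  88.4 154.4] head 32.31 q6 -30.86 F [-0.1  0.9 -0.3] M [-0.027  0.044 -0.189] e6 0.329 dq6 -0.436 w 0.477 ty [ 0.003  0.008 -1.   ]
```

Request:
move_arm([
  [[0,0,0],[0,-4,0],-1],
  [[0,0,0],[0,-4,0],-1],
  [[0,0,0],[0,-4,0],-1],
  [[0,0,0],[0,-4,0],-1],
])

```text
t: 9.65
ee_pos: [563.5, 88.4, 154.4]
tool_rot: [[0.749, 0.003, 0.662], [-0.662, 0.009, 0.749], [-0.004, -1.0, 0.008]]
force: [-0.8, 1.1, 0.5]
width: 0.478
```

```bash
python3 m.py
```

```text
t 9.65 p [563.5  88.4 154.4] head 48.54 q6 -47.16 F [-0.8  1.1  0.5] M [ 0.031  0.081 -0.009] e6 0.944 dq6 -0.71 w 0.478 ty [ 0.003  0.009 -1.   ]
```

Request:
move_arm([
  [[0,0,0],[0,-2.5,0],-1],
])

```text
t: 9.75
ee_pos: [563.5, 88.4, 154.4]
tool_rot: [[0.778, 0.003, 0.628], [-0.628, 0.009, 0.778], [-0.003, -1.0, 0.009]]
force: [0.9, 1.3, -0.3]
width: 0.471
```

```bash
python3 m.py
```

```text
t 9.75 p [563.5  88.4 154.4] head 51.11 q6 -49.73 F [ 0.9  1.3 -0.3] M [-0.016  0.109  0.03 ] e6 0.361 dq6 -0.428 w 0.471 ty [ 0.003  0.009 -1.   ]
```

Request:
move_arm([
  [[0,0,0],[0,-2.5,0],-1],
])

```text
t: 9.85
ee_pos: [563.5, 88.5, 154.4]
tool_rot: [[0.805, 0.003, 0.593], [-0.593, 0.009, 0.805], [-0.003, -1.0, 0.009]]
force: [0.3, 1.9, 0.3]
width: 0.479
```

```bash
python3 m.py
```

```text
t 9.85 p [563.5  88.5 154.4] head 53.61 q6 -52.26 F [0.3 1.9 0.3] M [-0.066  0.077 -0.301] e6 0.278 dq6 -0.439 w 0.479 ty [ 0.003  0.009 -1.   ]
```

Request:
move_arm([
  [[0,0,0],[0,-2.5,0],-1],
])

```text
t: 9.95
ee_pos: [563.5, 88.5, 154.4]
tool_rot: [[0.83, 0.003, 0.558], [-0.558, 0.01, 0.83], [-0.003, -1.0, 0.009]]
force: [-0.1, 1.1, -0.4]
width: 0.476
```

```bash
python3 m.py
```

```text
t 9.95 p [563.5  88.5 154.4] head 56.11 q6 -54.77 F [-0.1  1.1 -0.4] M [-0.094  0.05  -0.221] e6 0.323 dq6 -0.436 w 0.476 ty [ 0.003  0.01  -1.   ]
```

Request:
move_arm([
  [[0,0,0],[0,-4,0],-1],
  [[0,0,0],[0,-4,0],-1],
  [[0,0,0],[0,-4,0],-1],
  [[0,0,0],[0,-3,0],-1],
])

```text
t: 10.35
ee_pos: [563.6, 88.5, 154.4]
tool_rot: [[0.947, 0.003, 0.32], [-0.32, 0.01, 0.947], [-0.001, -1.0, 0.011]]
force: [-0.0, 0.4, -0.9]
width: 0.471
```

```bash
python3 m.py
```

```text
t 10.35 p [563.6  88.5 154.4] head 71.34 q6 -70.06 F [-0.   0.4 -0.9] M [-0.042  0.014  0.021] e6 0.556 dq6 -0.523 w 0.471 ty [ 0.003  0.01  -1.   ]
```

Request:
move_arm([
  [[0,0,0],[0,-2.5,0],-1],
])

```text
t: 10.45
ee_pos: [563.6, 88.5, 154.4]
tool_rot: [[0.961, 0.003, 0.278], [-0.278, 0.011, 0.961], [-0.0, -1.0, 0.011]]
force: [0.2, 0.5, -0.9]
width: 0.474
```

```bash
python3 m.py
```

```text
t 10.45 p [563.6  88.5 154.4] head 73.88 q6 -72.61 F [ 0.2  0.5 -0.9] M [-0.08   0.077 -0.026] e6 0.501 dq6 -0.44 w 0.474 ty [ 0.003  0.011 -1.   ]
```

Three clicks passed; now the fourth (expected onset ≈ 76.5°).

Request:
move_arm([
  [[0,0,0],[0,-2.5,0],-1],
])

```text
t: 10.55
ee_pos: [563.6, 88.6, 154.4]
tool_rot: [[0.972, 0.003, 0.235], [-0.235, 0.011, 0.972], [0.0, -1.0, 0.011]]
force: [0.4, 0.8, 0.8]
width: 0.476
```

```bash
python3 m.py
```

```text
t 10.55 p [563.6  88.6 154.4] head 76.39 q6 -75.14 F [0.4 0.8 0.8] M [-0.029  0.071 -0.195] e6 0.474 dq6 -0.436 w 0.476 ty [ 0.003  0.011 -1.   ]
```

Request:
move_arm([
  [[0,0,0],[0,-2.5,0],-1],
])

```text
t: 10.65
ee_pos: [563.6, 88.6, 154.4]
tool_rot: [[0.981, 0.003, 0.193], [-0.193, 0.011, 0.981], [0.001, -1.0, 0.011]]
force: [0.5, 0.8, 0.8]
width: 0.476
```

```bash
python3 m.py
```

```text
t 10.65 p [563.6  88.6 154.4] head 78.89 q6 -77.65 F [0.5 0.8 0.8] M [-0.124  0.086 -0.255] e6 0.288 dq6 -0.438 w 0.476 ty [ 0.003  0.011 -1.   ]
```

Request:
move_arm([
  [[0,0,0],[0,-4,0],-1],
  [[0,0,0],[0,-3,0],-1],
])

```text
t: 10.85
ee_pos: [563.7, 88.6, 154.4]
tool_rot: [[0.997, 0.003, 0.071], [-0.071, 0.012, 0.997], [0.002, -1.0, 0.012]]
force: [1.1, 0.0, -1.1]
width: 0.475
```

```bash
python3 m.py
```

```text
t 10.85 p [563.7  88.6 154.4] head 85.95 q6 -84.74 F [ 1.1  0.  -1.1] M [-0.11   0.058 -0.131] e6 0.46 dq6 -0.514 w 0.475 ty [ 0.003  0.012 -1.   ]
```

Request:
move_arm([
  [[0,0,0],[0,-3,0],-1],
  [[0,0,0],[0,-2.5,0],-1],
  [[0,0,0],[0,-1.5,0],-1],
  [[0,0,0],[0,0,0],-1],
  [[0,0,0],[0,0,0],-1],
])

```text
t: 11.35
ee_pos: [563.7, 88.7, 154.4]
tool_rot: [[0.999, 0.003, -0.051], [0.051, 0.012, 0.999], [0.003, -1.0, 0.012]]
force: [0.5, 1.0, -0.7]
width: 0.473
```

```bash
python3 m.py
```

```text
t 11.35 p [563.7  88.7 154.4] head 92.93 q6 -91.76 F [ 0.5  1.  -0.7] M [-0.149  0.043 -0.003] e6 -0.038 dq6 0.003 w 0.473 ty [ 0.003  0.012 -1.   ]
```

Request:
move_arm([
  [[0,0,0],[0,0,0],0.6],
  [[0,0,0],[0,0,0],0.9],
  [[0,0,0],[0,0,0],0.9],
  [[0,0,0],[0,0,0],0.9],
  [[0,-0.01,0],[0,0,0],0.9],
  [[0,-0.02,0],[0,0,0],0.9],
  [[0,-0.025,0],[0,0,0],0.9],
  [[0,-0.02,0],[0,0,0],0.9],
  [[0,-0.01,0],[0,0,0],0.9],
  [[0,0,0],[0,0,0],-1],
  [[0,0,0],[0,0,0],-1],
])

```text
t: 12.45
ee_pos: [563.5, 87.1, 245.1]
tool_rot: [[0.999, 0.004, -0.048], [0.048, 0.012, 0.999], [0.004, -1.0, 0.012]]
force: [0.2, 0.0, -0.1]
width: 0.634
```

```bash
python3 m.py
python3 - <<'E'
import numpy as np
piv=np.array([579.1,-51.6]); yaw=np.radians(6.6)
for a in (0,.3,.6,.9,1.2):
    t=np.pi+yaw+a; print(a,(piv+60*np.array([np.cos(t),np.sin(t)])).round(1))
E
```

```text
t 12.45 p [563.5  87.1 245.1] head 92.77 q6 -91.57 F [ 0.2  0.  -0.1] M [0.019 0.007 0.022] e6 0.0 dq6 -0.0 w 0.634 ty [ 0.004  0.012 -1.   ]
0 [519.5 -58.5]
0.3 [524.2 -75.8]
0.6 [533.8 -90.9]
0.9 [ 547.5 -102.6]
1.2 [ 563.9 -109.7]
```

Request:
move_arm([
  [[0,0,0],[0,8.5,0],-1],
  [[0,0,0],[0,8.5,0],-1],
  [[0,0,0],[0,8.5,0],-1],
  [[0,0,0],[0,8.5,0],-1],
  [[0,0,0],[0,8.5,0],-1],
  [[0,0,0],[0,8.5,0],-1],
  [[0,0,0],[0,8.5,0],-1],
  [[0,0,0],[0,8.5,0],-1],
  [[0,0,0],[0,8.5,0],-1],
  [[0,0,0],[0,6,0],-1],
  [[0,0,0],[0,0,0],-1],
  [[0,0,0],[0,0,0],-1],
])

```text
t: 13.65
ee_pos: [554.4, 86.8, 230.0]
tool_rot: [[0.155, -0.022, 0.988], [-0.988, 0.011, 0.155], [-0.014, -1.0, -0.02]]
force: [0.1, 0.8, -0.3]
width: -0.001
```

```bash
python3 m.py; python3 st.py 515 -28 200
```

```text
t 13.65 p [554.4  86.8 230. ] head 8.94 q6 -7.75 F [ 0.1  0.8 -0.3] M [ 0.044 -0.048  0.014] e6 0.162 dq6 0.007 w -0.001 ty [-0.022  0.011 -1.   ]
t 13.65 p [554.4  86.8 230. ] q [ 0.024  0.315  1.581  0.012  1.267 -0.135] w -0.001
F [ 0.11  0.78 -0.26] M [ 0.044 -0.048  0.014] eff6 0.162
R [[0.155, -0.022, 0.988], [-0.988, 0.011, 0.155], [-0.014, -1.0, -0.02]] jawheading 8.94
to target, tool axes mm [107.8  29.5 -56.1]
```

Request:
move_arm([
  [[0.015,0,-0.008],[1.1,0,-0.8],-1],
  [[0.022,0,-0.011],[0,0,0],-1],
  [[0.022,0,-0.011],[0,0,0],-1],
  [[0.022,0,-0.011],[0,0,0],-1],
  [[0.014,0,-0.008],[0,0,0],-1],
  [[0.006,0,-0.004],[0,0,0],-1],
  [[0,0,0],[0,0,0],-1],
  [[0,0,0],[0,0,0],-1],
])

```text
t: 14.45
ee_pos: [515.8, -23.7, 226.6]
tool_rot: [[0.175, -0.004, 0.985], [-0.985, 0.001, 0.175], [-0.002, -1.0, -0.004]]
force: [-0.5, -0.8, -0.7]
width: 0.002
```

```bash
python3 st.py 515 -28 166
python3 - <<'E'
from h import *
for n in("scene","top"):
    c=arm.read_camera(n); u,v=(225,110) if n=="scene" else (240,130)
    cv2.imwrite(f"pics/{n}3.png",cv2.resize(c["frame"][v:v+150,u:u+200,::-1],None,fx=4,fy=4,interpolation=cv2.INTER_CUBIC))
E
```

```text
t 14.45 p [515.8 -23.7 226.6] q [-1.800e-01  2.460e-01  1.691e+00  1.000e-03  1.209e+00 -3.560e-01] w 0.002
F [-0.54 -0.85 -0.65] M [ 0.034 -0.006  0.018] eff6 -0.032
R [[0.175, -0.004, 0.985], [-0.985, 0.001, 0.175], [-0.002, -1.0, -0.004]] jawheading 10.08
to target, tool axes mm [ 4.2 60.6 -1.3]
```

View pics/scene3.png

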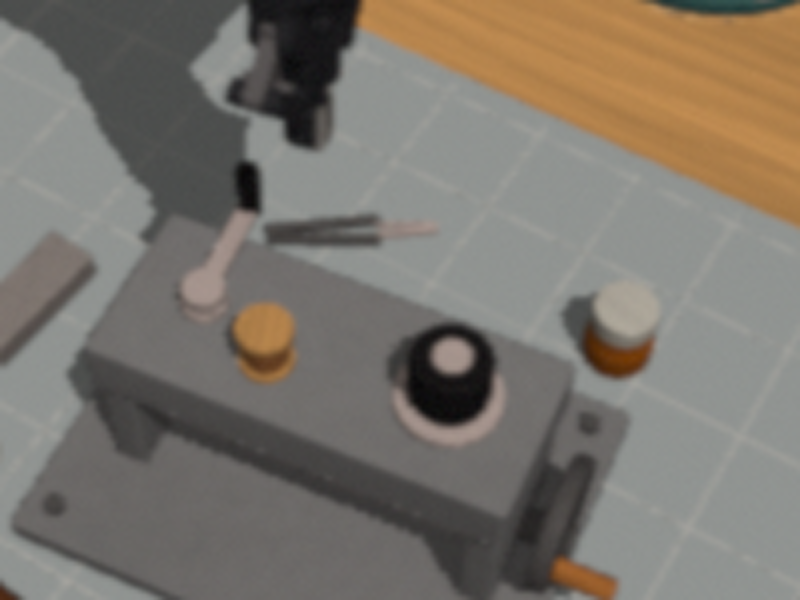

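View pics/top3.png

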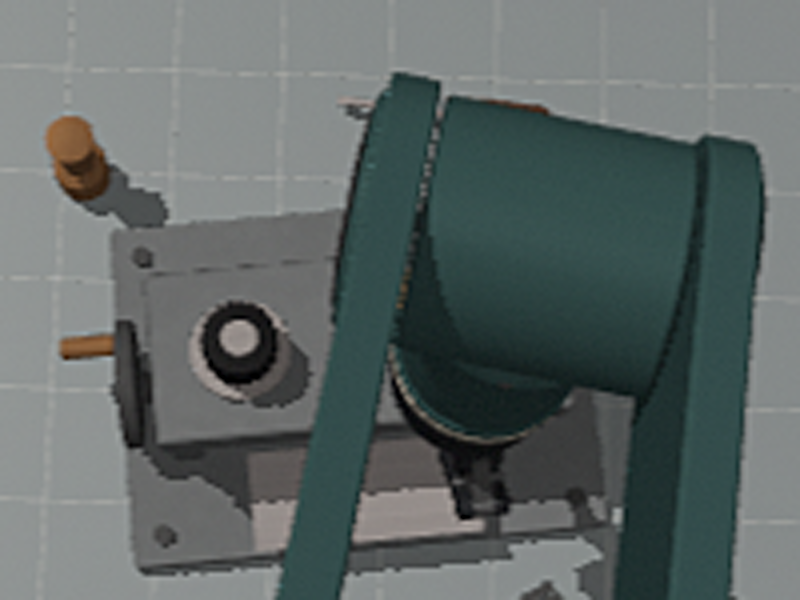

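Request:
move_arm([
  [[0,0.012,0],[0,0,0],-1],
  [[0,0.014,0],[0,0,0],-1],
  [[0,0.014,0],[0,0,0],-1],
  [[0,0.01,0],[0,0,0],-1],
  [[0,0.005,0],[0,0,0],-1],
  [[0,0,0],[0,0,0],-1],
  [[0,0,0],[0,0,0],-1],
])

```text
t: 15.25
ee_pos: [516.5, -20.0, 166.7]
tool_rot: [[0.181, -0.004, 0.983], [-0.983, 0.002, 0.181], [-0.003, -1.0, -0.004]]
force: [0.4, 0.7, 0.6]
width: -0.003
```

```bash
python3 st.py 516.5 -35 166
python3 - <<'E'
from h import *
for n in("scene",):
    c=arm.read_camera(n); u,v=(225,110) if n=="scene" else (240,130)
    cv2.imwrite(f"pics/{n}4.png",cv2.resize(c["frame"][v:v+150,u:u+200,::-1],None,fx=4,fy=4,interpolation=cv2.INTER_CUBIC))
E
```

```text
t 15.25 p [516.5 -20.  166.7] q [-1.730e-01  3.140e-01  1.762e+00  1.000e-03  1.070e+00 -3.560e-01] w -0.003
F [0.41 0.7  0.58] M [ 0.06  -0.003  0.026] eff6 -0.0
R [[0.181, -0.004, 0.983], [-0.983, 0.002, 0.181], [-0.003, -1.0, -0.004]] jawheading 10.42
to target, tool axes mm [14.8  0.7 -2.7]
```

View pics/scene4.png

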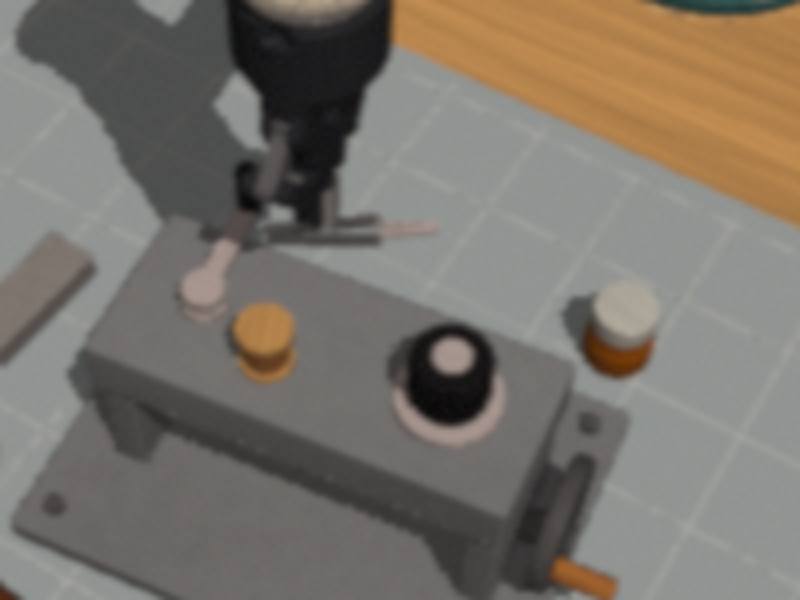

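Request:
move_arm([
  [[0.005,0,-0.001],[0,0,0],-1],
  [[0.005,0,-0.001],[0,0,0],-1],
  [[0.004,0,0],[0,0,0],-1],
  [[0,0,0],[0,0,0],-1],
])

```text
t: 15.7
ee_pos: [518.5, -35.9, 168.5]
tool_rot: [[0.181, -0.001, 0.983], [-0.983, 0.001, 0.181], [-0.001, -1.0, -0.001]]
force: [-0.0, 0.5, -0.4]
width: 0.004
```

```bash
cat > arc.py <<'E'
from h import *
import sys
s=arm.state(); R=np.array(s["tool_rot"]);p=np.array(s["ee_pos"])
piv=np.array([579.1,-51.6]); d=p[:2]-piv
th=np.degrees(np.arctan2(R[1,0],R[0,0]))-90  # radial heading if x is tangent
r=np.array([np.cos(np.radians(th)),np.sin(np.radians(th))]); tau=np.array([-r[1],r[0]])
print("t",round(s["t"],2),"p",p.round(1),"lever angle from tool",round((th-186.6)%360,2),"deg; radial",round(d@r,1),"tangential",round(d@tau,1),"F rad,tan,z",np.round([s["force"][:2]@r,s["force"][:2]@tau,s["force"][2]],1),"q6",round(s["joints"][5],2))
E
python3 arc.py
```

```text
t 15.7 p [518.5 -35.9 168.5] lever angle from tool 3.83 deg; radial 56.8 tangential -26.4 F rad,tan,z [-0.1 -0.5 -0.4] q6 -0.39
```

Request:
move_arm([
  [[0.004,0.001,-0.002],[0,0,0],-1],
  [[0.004,0.001,-0.001],[0,0,0],-1],
  [[0.005,0,-0.0015],[0,-4,0],-1],
])

```text
t: 16.0
ee_pos: [516.8, -49.6, 166.8]
tool_rot: [[0.249, 0.001, 0.968], [-0.968, 0.003, 0.249], [-0.002, -1.0, 0.001]]
force: [0.7, 2.3, 0.0]
width: 0.003
```

```bash
python3 arc.py
```

```text
t 16.0 p [516.8 -49.6 166.8] lever angle from tool 7.85 deg; radial 59.8 tangential -17.5 F rad,tan,z [-1.3 -2.1  0. ] q6 -0.48
```

Request:
move_arm([
  [[0.005,0,-0.0015],[0,-5,0],-1],
  [[0.005,0,-0.0015],[0,-5,0],-1],
])

```text
t: 16.2
ee_pos: [517.1, -59.5, 166.8]
tool_rot: [[0.419, 0.002, 0.908], [-0.908, 0.005, 0.419], [-0.004, -1.0, 0.004]]
force: [0.9, 3.0, 0.5]
width: 0.001
```

```bash
python3 arc.py
```

```text
t 16.2 p [517.1 -59.5 166.8] lever angle from tool 18.2 deg; radial 59.6 tangential -18.8 F rad,tan,z [-2.  -2.3  0.5] q6 -0.69
```

Request:
move_arm([
  [[0.0055,0,-0.0014],[0,-5,0],-1],
  [[0.0055,0,-0.0014],[0,-5,0],-1],
  [[0.0055,0,-0.0014],[0,-5,0],-1],
  [[0.0055,0,-0.0014],[0,-5,0],-1],
])

```text
t: 16.6
ee_pos: [522.8, -79.8, 166.4]
tool_rot: [[0.715, -0.001, 0.7], [-0.699, 0.01, 0.715], [-0.008, -1.0, 0.007]]
force: [-1.1, 2.1, 1.4]
width: -0.001
```

```bash
python3 arc.py
```

```text
t 16.6 p [522.8 -79.8 166.4] lever angle from tool 39.01 deg; radial 59.6 tangential -20.5 F rad,tan,z [-0.7 -2.3  1.4] q6 -1.09
```

Request:
move_arm([
  [[0.0052,0,-0.0014],[0,-5,0],-1],
  [[0.0052,0,-0.0014],[0,-5,0],-1],
  [[0.0052,0,-0.0014],[0,-5,0],-1],
])

```text
t: 16.9
ee_pos: [529.8, -92.2, 165.6]
tool_rot: [[0.877, -0.005, 0.481], [-0.481, 0.014, 0.876], [-0.011, -1.0, 0.01]]
force: [-1.5, 1.1, 2.2]
width: -0.004
```

```bash
python3 arc.py
```

```text
t 16.9 p [529.8 -92.2 165.6] lever angle from tool 54.63 deg; radial 59.3 tangential -23.6 F rad,tan,z [-0.2 -1.8  2.2] q6 -1.38
```

Request:
move_arm([
  [[0.006,-0.001,-0.001],[0,-5,0],-1],
  [[0.006,0,-0.001],[0,-5,0],-1],
  [[0.006,0,-0.001],[0,-4,0],-1],
])

```text
t: 17.2
ee_pos: [540.8, -102.3, 164.9]
tool_rot: [[0.97, -0.014, 0.244], [-0.244, 0.016, 0.97], [-0.018, -1.0, 0.012]]
force: [-3.0, -0.2, 2.0]
width: 0.003
```

```bash
python3 arc.py
```

```text
t 17.2 p [ 540.8 -102.3  164.9] lever angle from tool 69.26 deg; radial 58.5 tangential -24.8 F rad,tan,z [ 0.9 -2.9  2. ] q6 -1.65
```

Request:
move_arm([
  [[0.004,0,0],[0,0,0],-1],
])

```text
t: 17.3
ee_pos: [543.9, -103.6, 164.5]
tool_rot: [[0.97, -0.016, 0.244], [-0.244, 0.016, 0.97], [-0.02, -1.0, 0.012]]
force: [-2.5, 0.1, 0.8]
width: 0.004
```

```bash
python3 arc.py
```

```text
t 17.3 p [ 543.9 -103.6  164.5] lever angle from tool 69.29 deg; radial 59.0 tangential -21.5 F rad,tan,z [ 0.5 -2.5  0.8] q6 -1.65
```

Request:
move_arm([
  [[0.003,0,0],[0,0,0],-1],
])

```text
t: 17.4
ee_pos: [546.3, -104.5, 164.3]
tool_rot: [[0.969, -0.017, 0.246], [-0.246, 0.016, 0.969], [-0.021, -1.0, 0.012]]
force: [-3.0, 0.4, 1.4]
width: -0.001
```

```bash
python3 arc.py
```

```text
t 17.4 p [ 546.3 -104.5  164.3] lever angle from tool 69.18 deg; radial 59.3 tangential -18.8 F rad,tan,z [ 0.4 -3.   1.4] q6 -1.65
```

Request:
move_arm([
  [[0.002,0,0],[0,0,0],-1],
])

```text
t: 17.5
ee_pos: [547.5, -104.8, 164.0]
tool_rot: [[0.969, -0.019, 0.247], [-0.247, 0.017, 0.969], [-0.023, -1.0, 0.012]]
force: [-7.0, 0.9, 5.1]
width: 0.001
```

```bash
python3 arc.py
```

```text
t 17.5 p [ 547.5 -104.8  164. ] lever angle from tool 69.1 deg; radial 59.4 tangential -17.5 F rad,tan,z [ 0.8 -7.   5.1] q6 -1.65
```

Request:
move_arm([
  [[0.002,0,0],[0,0,0],-1],
])

```text
t: 17.6
ee_pos: [547.5, -104.7, 163.7]
tool_rot: [[0.968, -0.023, 0.248], [-0.248, 0.018, 0.969], [-0.027, -1.0, 0.012]]
force: [-8.2, 2.0, 6.0]
width: -0.001
```

```bash
python3 arc.py
```

```text
t 17.6 p [ 547.5 -104.7  163.7] lever angle from tool 69.03 deg; radial 59.3 tangential -17.4 F rad,tan,z [ 0.1 -8.4  6. ] q6 -1.64
```

Request:
move_arm([
  [[0.003,-0.001,0],[0,0,0],-1],
])

```text
t: 17.7
ee_pos: [547.5, -104.6, 164.0]
tool_rot: [[0.968, -0.029, 0.249], [-0.249, 0.02, 0.968], [-0.033, -0.999, 0.012]]
force: [-9.1, 1.0, 0.6]
width: -0.001
```

```bash
python3 arc.py
```

```text
t 17.7 p [ 547.5 -104.6  164. ] lever angle from tool 68.98 deg; radial 59.3 tangential -17.4 F rad,tan,z [ 1.3 -9.1  0.6] q6 -1.64
```

Request:
move_arm([
  [[-0.005,0,0],[0,0,0],-1],
  [[-0.007,-0.002,0],[0,0,0],-1],
  [[-0.004,-0.01,0],[0,0,0],-1],
  [[0,-0.02,0],[0,0,0],-1],
  [[0,-0.03,0],[0,0,0],-1],
  [[0,-0.03,0],[0,0,0],-1],
  [[-0.03,-0.02,0.0],[0,0,0],-1],
  [[-0.04,0,0],[0,0,0],-1],
  [[-0.04,0,0],[0,0,0],-1],
  [[-0.02,0,0],[0,0,0],-1],
  [[0,0,0],[0,0,0],-1],
])

```text
t: 18.8
ee_pos: [408.7, -69.3, 291.9]
tool_rot: [[0.967, -0.01, 0.254], [-0.253, 0.015, 0.967], [-0.014, -1.0, 0.012]]
force: [0.3, -0.9, -0.7]
width: -0.003
```

```bash
python3 arc.py
python3 - <<'E'
from h import *
for n in("scene","top"):
    c=arm.read_camera(n); cv2.imwrite(f"pics/{n}5f.png",c["frame"][:,:,::-1]); u,v=(220,140) if n=="scene" else (240,150)
    cv2.imwrite(f"pics/{n}5.png",cv2.resize(c["frame"][v:v+150,u:u+200,::-1],None,fx=4,fy=4,interpolation=cv2.INTER_CUBIC))
    print(n,"expected post at 1.2:",proj(c,[563.9,-109.7,185]).round(1),(proj(c,[563.9,-109.7,185])-[u,v])*4)
E
```

```text
t 18.8 p [408.7 -69.3 291.9] lever angle from tool 68.72 deg; radial 60.3 tangential -160.3 F rad,tan,z [ 0.8  0.5 -0.7] q6 -1.66
scene expected post at 1.2: [255.1 155.5] [140.53066731  61.80613352]
top expected post at 1.2: [389.4 215.7] [597.61826467 262.73919615]
```

View pics/scene5.png

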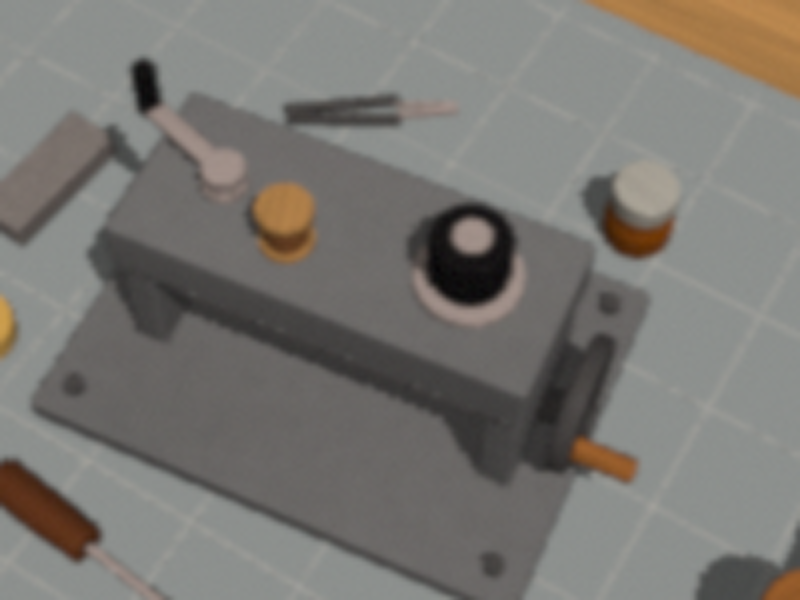

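View pics/top5.png

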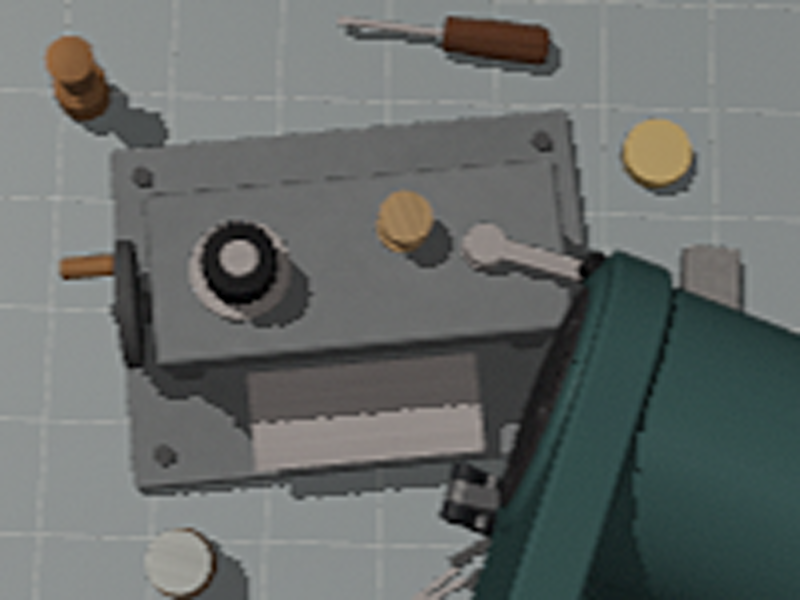

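The post appears at zoomed pixel (143,64), against (141,62) predicted for 1.2 rad. The spool, stone, snips and jar are where they were in the first pictures. I'll hand in.

Run:
```python
from h import *
a=cv2.imread("pics/scene0.png");b=cv2.imread("pics/scene5f.png")
d=cv2.absdiff(a,b).max(2)>40
n,l,st,ce=cv2.connectedComponentsWithStats(d.astype(np.uint8))
print([st[i].tolist() for i in range(1,n) if st[i,4]>5 and st[i,1]>140])
print(np.abs(arm.state()["dq"]).max()); print(arm.close_job())
```

```text
[[283, 150, 8, 14, 89], [252, 155, 9, 14, 86], [278, 169, 6, 8, 24], [263, 170, 9, 9, 33], [247, 172, 8, 11, 41]]
0.0361252062612715
the job is handed in; nothing more can be done
None
```

The dial is set four clicks back from its stop and the lock lever is home. The job was handed in at about 19 s of the 72 s allowed.

- **Dial, clockwise:** I turned it three clicks to the stop and ended at 0.50 N m, about 5° into the spring. That is well short of the 10° and 0.9 N m that strain it.
- **Dial, back-off:** I then turned it anticlockwise through the free play, about 23°. Exactly four separate click peaks followed, at jaw headings of about 4.7°, 28.5°, 52.5° and 76.3°. I let go at 93°, where the torque had fallen to zero, midway before a fifth click would begin.
- **Lock lever:** I pushed the post round with the closed fingers. It stopped moving at about 69° (1.2 rad) while the push rose from 2–3 N to 9 N. In the picture the post is within about 1 pixel of where the locked position should put it.
- **Surroundings:** comparing the first and last scene pictures (excluding the part the robot hides), only the lever, its post and what look like their shadows had changed. Nothing lying about had moved.

One reading disagreed slightly: near the end of the fourth click the torque was 0.13 N m where I expected about 0.05. It fell to zero straight afterwards, as it should. No other check failed. The blade setting itself is too fine to measure, so it rests on the click count alone.

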